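# Put the glue stick back in its caddy well and snap its cap on

## Task

The glue stick has been left standing open on the desk. First put it back upright in its own round well of the wooden desk caddy (the smaller well, the one it just fits), right down to the bottom; then set its cap on and press straight down until it clicks, and keep pressing until the cap is fully home. Finish while still pressing down firmly on the cap with the fingers, the stick standing in its well; do not let go, and leave the other things on the desk where they are.

Things in the scene. Friction and masses are not known exactly. Their poses are not given: they have to be found in the camera images.
- glue_stick: open glue stick: white upright cylinder, 32 mm diameter, paper sleeve with two thin grey lines, 70 mm tall to its flat shoulder, narrower neck above (85 mm in all, glue to 87 mm). Loose, about 0.12 kg, starts upright on the desk. Origin: centre of its underside; z up along its axis
- stick_shoulder (a point): centre of the stick's flat shoulder, 70 mm above its base; the cap's mouth rests here when fully home. The neck above it is 20.4 mm in diameter and 15 mm high, tapering over its last 4.5 mm to 14.4 mm. Six sprung bumps stand out of it to 25.8 mm across, centred 7.5 mm above the shoulder
- cap: the cap: ribbed white cylinder, 32 mm diameter, 38 mm tall, closed top, about 16 g; starts standing mouth down on the desk. Origin: centre of its mouth; z up. Inside the mouth a lip 4 mm high narrows the bore from 25.4 to 22.6 mm; behind it the bore is 27 mm; the cavity is 20 mm deep
- cap_top (a point): centre of the cap's closed top, 38 mm above its mouth. Set loosely on the neck, the cap rests on the bumps, its mouth about 8 mm above the shoulder. Pressed on, the resistance rises to some 10 to 20 N; with about 4 mm to go the bumps spring into the cap, the force drops (click), and it rises again when the mouth meets the shoulder
- caddy: wooden desk caddy, fixed, 84 mm (x) by 176 mm (y), 30 mm tall; recesses in a row along y, floors 8 mm above the desk: round well of 35.5 mm at y = -55 mm (glue stick), round well of 46 mm at y = +4 mm (loupe's, empty), oblong pocket at y = +58 mm with a card case. Picture labels on its front (-x). Origin: centre of its underside
- glue_well (a point): centre of the floor of the glue stick's well: 35.5 mm diameter, floor 8 mm above the desk, rim 29 mm above the desk
- loupe: black print loupe standing on the desk, 44 mm diameter, 45 mm tall; bystander. Origin: centre of its underside
- usb_stick: black memory stick lying on the desk, 18 x 53 x 8 mm; bystander. Origin: centre of its underside
- card_case: memory card case in the oblong pocket of the caddy, 27 x 59 x 26 mm, top 34 mm above the desk; bystander. Origin: centre of its underside
Mind the look-alikes: they are no part of the job. Of the things shaped like the glue_stick, the white one is meant.

How it is judged:
On the way, in this order (a step that is already met when the one before it is completed fails the run):
1. the glue stick stands upright at the bottom of its own well, its cap not yet on (horizontal distance between glue_stick and glue_well below 0.004 m and z of glue_stick in the frame of glue_well below 0.002 m and angle between glue_stick's own z axis and vertical below 0.06 rad and distance between cap and stick_shoulder above 0.02 m), for 0.2 s.
2. the cap has clicked past the bumps and its mouth sits on the shoulder of the stick (z of cap in the frame of stick_shoulder below 0.0015 m and distance between cap and stick_shoulder below 0.004 m and angle between the z axis of cap and the z axis of glue_stick, either way round below 0.06 rad), for 0.2 s.
At the end, for the whole second after the job is handed in: The stick stands upright (within 0.06 rad) on the floor of its well (2 mm), the cap sits square on its shoulder (gap under 1.5 mm), and the fingers are still on the cap pressing it down so that cap on stick and stick on caddy both carry over 4 N (all of step 2 and horizontal distance between glue_stick and glue_well below 0.004 m and z of glue_stick in the frame of glue_well below 0.002 m and angle between glue_stick's own z axis and vertical below 0.06 rad and contact force between the fingers and cap above 3 N and contact force between cap and glue_stick above 4 N and contact force between glue_stick and caddy above 4 N and linear speed of glue_stick below 0.02 m/s); the arm keeps its last pose, push and grip.
It fails at once if the loupe is pushed away (distance of loupe from where it was at the start of the episode above 0.015 m).
It fails at once if the memory stick is pushed away (distance of usb_stick from where it was at the start of the episode above 0.015 m).
It fails at once if the card case is taken or knocked out of its pocket (distance of card_case from where it was at the start of the episode above 0.015 m).
It fails at once if the glue stick is knocked over (angle between glue_stick's own z axis and vertical above 0.7 rad).
It also fails if it takes over 72 s, if anything falls off the work surface, if the arm or the gripper's body presses on something with over 40 N, if the wrist force passes 120 N, or if a joint passes its speed limit or range.

## Robot

A 7-joint arm with a two-finger parallel gripper is mounted at the origin on the work surface; the furniture and walls round the work are solid. World frame = base frame: x ahead of the robot, y to its left, z up, the work surface at z = 0. Lengths are in m, angles in rad, forces in N, time in s.
With the tool pointing down it reaches from about 0.4 to 0.85 m from the base axis. Payload 4.5 kg.
Tool frame: the origin (TCP) lies at the very end of the fingers, on their centre line; the grasp point (between the pads) lies 19 mm behind it (tcp_to_grasp is the z of the grasp point in the tool frame, in m); z points along the fingers, y is the line along which they close (so a half turn about z gives the same grasp; the last joint's range is limited). The gripper opens to 88 mm and grips with 3 to 60 N. Pads are 18 mm wide; open, the fingers measure 123 mm over their backs; the gripper's body (75 mm by 187 mm) begins 45 mm behind the grasp point.
Start: joints at [1.294, 0.689, -0.195, 1.565, 0.157, 0.902, -0.215], TCP at [0.191, -0.595, 0.239] pointing down, gripper open.
Joint ranges: [-3.01, 3.01], [-0.46, 2.08], [-1.47, 1.51], [0.13, 2.56], [-1, 4.14], [0.04, 2.09], [-2.66, 2.66]. Speed limits (rad/s): [2.57, 2.57, 3.14, 3.14, 3.14, 3.14, 3.14].

## Interface

Orientations are given as a unit quaternion [x, y, z, w].
In Python, from plant import * gives the robot as it stands. The module is installed in compiled form; this text tells all that it offers.
- The arm moves only by the shell command python3 -m jog 'ROWS' [OPENING] [FORCE]. ROWS is JSON, a list that holds one entry, the list of rows, each a list of 6 numbers: the shift along the tool's x, y, z in m, then the turn, a rotation vector about the tool's x, y, z in rad. In form: [[[dx, dy, dz, ax, ay, az], ...]]. A call has 1 to 12 rows; each row shifts and turns the commanded pose from where the row before left it, along the tool's axes as they then stand; what a row does not reach is not made up. A row lasts 1/8 s, in which the tool goes at most 62.5 mm and 10.7 degrees, less where a joint would pass 70% of its speed; a pose out of reach is approached as far as the arm can. A call with a gripper value outside its range is refused whole. OPENING is the finger opening in m, from 0 to 0.0881, set as the call begins (- or left out, the last holds). The fingers move at their own pace and stop on an object; FORCE is the grip in N (left out, the last holds). Time passes only in rows, so rows that do not move let the fingers close. It gives the time, the measured TCP pose, the force, the opening and the grip force at its end, in the units of the state.
- get_state(): the state, without advancing time (a new reading comes with each control period).
- snapshot(name): name is "side" or "top" or "wrist"; returns a dict with "frame" (420x560x3 uint8, red, green, blue), "mtx" (3x3 intrinsics, pixels), "D" ([k1, k2, p1, p2, k3] as OpenCV has them; the pictures are not rectified), "xyz" and "orientation" of the camera in the world; the wrist camera has in their place "mount" (4x4, takes a point from camera to tool coordinates, whose origin is the TCP and whose axes are the flange's). Camera axes: x right, y down, z forward; pixel columns grow to the right and rows downward; lengths in m; the calibration is good to about 2 mm. A picture is of the moment at which its call begins: read the wrist's pose just before it. There is no depth.
- finish_job(): hands the job in; it is judged then, once.
The state is a dict: "clock": time; "q": joint angles; "qd": joint speeds; "joint_torque": joint torques, N m; "tool_pos": TCP position; "eef_rot": TCP orientation; "contact_force": force on the tool from outside, world axes, zero at the start; "moment": the same for the moment, N m; "opening": opening from 0.0 (shut) to 1.0 (fully open); "finger_force": force on a finger pad.
Only numpy, scipy, OpenCV 4.12 (cv2) and the standard library are available. Lean on these libraries where they do the work, as an engineer would, in place of code of your own. Each camera call takes 0.05 s, during which the arm holds its last target. There are 200 camera calls.

## Working session

There is one attempt and no reset: what is moved stays moved. The work goes in short steps, Python scripts to look and compute and a shell command to move; the robot and the scene stay as the last step left them, time stands still between calls to the robot, and variables do not carry over. Pictures are saved under pics/ and viewed, at most 10 in all, crops included, and the job is handed in when it is done.

```bash
mkdir -p pics; cat > h.py <<'E'
from plant import *
import numpy as np, cv2, json
from scipy.spatial.transform import Rotation as R
def grab(n,tag):
    s=get_state(); d=snapshot(n)
    T=np.eye(4)
    if 'mount' in d:
        W=np.eye(4);W[:3,:3]=R.from_quat(s['eef_rot']).as_matrix();W[:3,3]=s['tool_pos'];T=W@np.array(d['mount'])
    else:
        T[:3,:3]=R.from_quat(d['orientation']).as_matrix();T[:3,3]=d['xyz']
    cv2.imwrite(f'pics/{tag}.png',cv2.cvtColor(d['frame'],cv2.COLOR_RGB2BGR))
    json.dump(dict(T=T.tolist(),K=np.array(d['mtx']).tolist(),D=np.array(d['D']).tolist()),open(f'pics/{tag}.json','w'))
def cam(tag):
    c=json.load(open(f'pics/{tag}.json'));return [np.array(c[k]) for k in 'TKD']
def ray(tag,uv):
    T,K,D=cam(tag)
    p=cv2.undistortPoints(np.array([[uv]],float),K,D)[0,0]
    return T[:3,3],T[:3,:3]@np.array([p[0],p[1],1])
def atz(tag,uv,z):
    o,d=ray(tag,uv);return o+d*(z-o[2])/d[2]
def tri(*obs):
    A=np.zeros((3,3));b=np.zeros(3);L=[]
    for t,uv in obs:
        o,d=ray(t,uv);d=d/np.linalg.norm(d);P=np.eye(3)-np.outer(d,d);A+=P;b+=P@o;L.append((o,P))
    x=np.linalg.solve(A,b);return x,[np.linalg.norm(P@(x-o)) for o,P in L]
def proj(tag,X):
    T,K,D=cam(tag);X=(np.atleast_2d(X)-T[:3,3])@T[:3,:3]
    return cv2.projectPoints(X,np.zeros(3),np.zeros(3),K,D)[0][:,0]
E
python3 - <<'E'
from h import *
print(get_state())
for n in('top','side'):grab(n,n+'0');print(cam(n+'0')[0].round(3))
a=cv2.imread('pics/top0.png');b=cv2.imread('pics/side0.png')
grab('wrist','w0')
E
```

```text
{'clock': 0.0, 'q': array([ 1.29379574,  0.68997318, -0.1945223 ,  1.56635195,  0.15733557,
        0.90250427, -0.21510848]), 'qd': array([ 0.00117069,  0.00039809,  0.00072089, -0.00017797,  0.00107136,
        0.00024947,  0.00214167]), 'joint_torque': array([-3.31407955e-04, -5.27550924e+01, -1.26702514e+00, -1.53427023e+01,
       -5.26643603e-02,  6.56121192e-03,  1.48460817e-04]), 'tool_pos': array([ 0.19089074, -0.59446533,  0.23791489]), 'eef_rot': array([ 9.87941079e-01,  1.54827573e-01, -2.20153101e-04, -8.93564135e-04]), 'contact_force': array([0.12393018, 0.03062489, 0.11498254]), 'moment': array([-0.01456531, -0.0600752 ,  0.00119665]), 'finger_force': 0.0, 'opening': 1.0008194349976463}
[[ 0.027 -0.985  0.171  0.348]
 [-0.999 -0.021  0.037 -0.252]
 [-0.033 -0.172 -0.985  0.903]
 [ 0.     0.     0.     1.   ]]
[[ 0.999 -0.032  0.039  0.46 ]
 [-0.048 -0.36   0.932 -1.01 ]
 [-0.016 -0.932 -0.361  0.386]
 [ 0.     0.     0.     1.   ]]
```

View pics/top0.png

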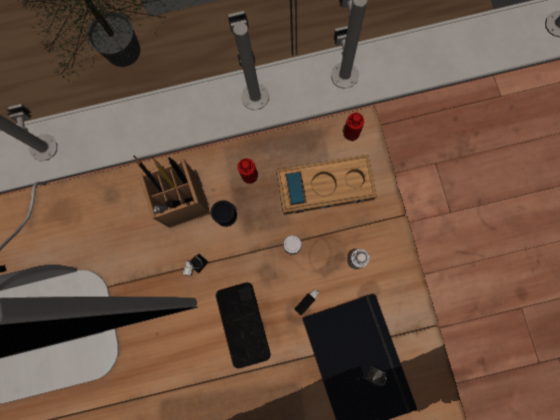

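View pics/side0.png

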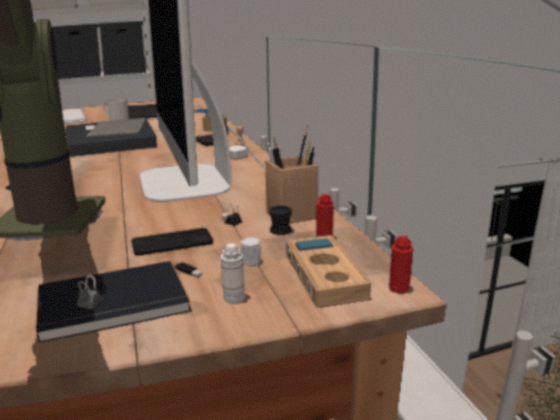

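Top view: candidates shaped like the stick are red at (247,170), red at (354,126) and white at (359,258). The white one fits the description: it has a narrower neck and grey lines on its sleeve (side view, (232,275)). The cap is at top (292,244) / side (250,252). The caddy's small round well is at top (355,180) / side (342,280). I'll confirm these in enlarged crops.

```bash
python3 - <<'E'
from h import *
a=cv2.imread('pics/top0.png')[145:275,270:390];b=cv2.imread('pics/side0.png')[225:315,210:376]
def g(im,x0,y0,s):
    o=cv2.resize(im,None,fx=s,fy=s,interpolation=cv2.INTER_CUBIC)
    for x in range(-(-x0//20)*20,x0+im.shape[1],20):
        cv2.line(o,(int((x-x0+.5)*s),0),(int((x-x0+.5)*s),6),(0,255,0),1);cv2.putText(o,str(x),(int((x-x0)*s),16),0,.35,(0,255,0))
    for y in range(-(-y0//20)*20,y0+im.shape[0],20):
        cv2.line(o,(0,int((y-y0+.5)*s)),(6,int((y-y0+.5)*s)),(0,255,0),1);cv2.putText(o,str(y),(8,int((y-y0)*s)+6),0,.35,(0,255,0))
    return o
cv2.imwrite('pics/c1.png',g(a,270,145,4.5));cv2.imwrite('pics/c2.png',g(b,210,225,4.8))
E
```

```text
(no output)
```

View pics/c1.png

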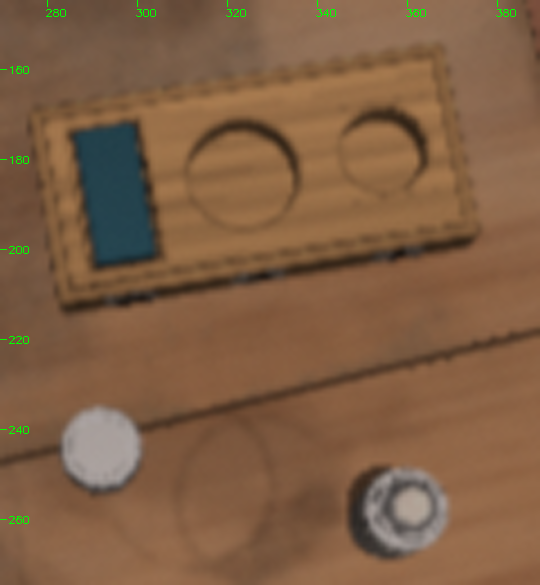

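View pics/c2.png

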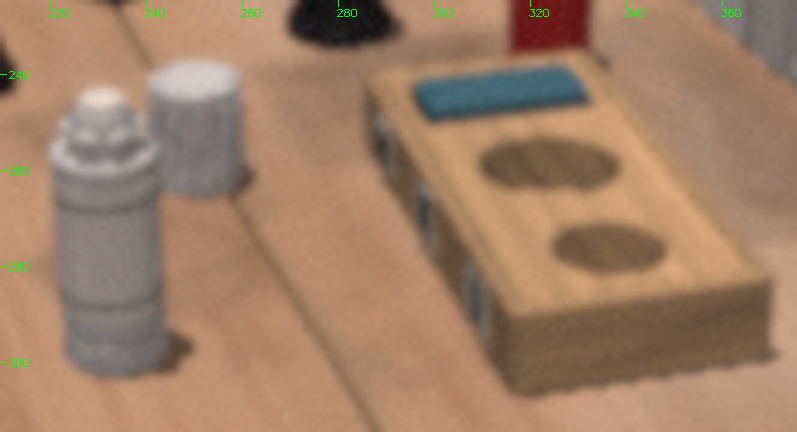

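Confirmed: the white stick has the neck and two grey lines. Enlarged readings:

| Point | Top | Side |
|---|---|---|
| Glue tip | (361.1,256.7) | (230.8,244.9) |
| Cap top | (292.2,244.1) | (249.9,241) |
| Small well rim | (354.8,178.3) | (336.2,276.2) |
| Loupe well rim | (323.5,183.4) | (324.1,258.7) |

```bash
python3 - <<'E'
from h import *
for n,t,s in(('tip',(361.1,256.7),(230.8,244.9)),('cap',(292.2,244.1),(249.9,241)),('well',(354.8,178.3),(336.2,276.2)),('lwell',(323.5,183.4),(324.1,258.7)),('loupe',(223,212),(281,211)),('usb',(306,301),(188,269)),('red1',(245,163),(325,197)),('red2',(356,118),(403,239))):
    x,r=tri(('top0',t),('side0',s));print(n,x.round(4),np.round(r,4),np.hypot(*x[:2]).round(3))
print(atz('top0',(361.1,256.7),.087),atz('top0',(292.2,244.1),.038),atz('top0',(354.8,178.3),.029))
s=get_state();M=R.from_quat(s['eef_rot']).as_matrix();print(M.round(3)); print((cam('w0')[0]).round(3))
E
```

```text
tip [ 0.4176 -0.3561  0.0849] [0.0001 0.0001] 0.549
cap [ 0.4417 -0.238   0.0365] [0.0001 0.0001] 0.502
well [ 0.5689 -0.352   0.0263] [0. 0.] 0.669
lwell [ 0.5582 -0.2937  0.0266] [0.0002 0.0002] 0.631
loupe [ 0.4988 -0.1093  0.0382] [0.001 0.001] 0.511
usb [ 0.3399 -0.2654  0.0023] [0.0006 0.0006] 0.431
red1 [ 0.5788 -0.1512  0.0791] [0.0012 0.0012] 0.598
red2 [ 0.6665 -0.3478  0.0806] [0.0001 0.0001] 0.752
[ 0.41746597 -0.35580889  0.087     ] [ 0.44147997 -0.23798496  0.038     ] [ 0.56828057 -0.35167528  0.029     ]
[[ 0.952  0.306 -0.001]
 [ 0.306 -0.952  0.001]
 [-0.    -0.001 -1.   ]]
[[ 0.307 -0.913 -0.27   0.259]
 [-0.952 -0.294 -0.086 -0.573]
 [-0.001  0.283 -0.959  0.385]
 [ 0.     0.     0.     1.   ]]
```

Each pair of rays agrees to within 0.2 mm. Heights come out about 2 mm low, which is within calibration. Next I go to a point between stick, cap and well, and refine with the wrist camera.

```bash
python3 -m jog '[[[0.036,-0.0164,-0.0012,0,0,0],[0.036,-0.0164,-0.0012,0,0,0],[0.036,-0.0164,-0.0012,0,0,0],[0.036,-0.0164,-0.0012,0,0,0],[0.036,-0.0164,-0.0012,0,0,0],[0.036,-0.0164,-0.0012,0,0,0],[0.036,-0.0164,-0.0012,0,0,0],[0.036,-0.0164,-0.0012,0,0,0],[0.036,-0.0164,-0.0012,0,0,0],[0.036,-0.0164,-0.0012,0,0,0],[0,0,0,0,0,0],[0,0,0,0,0,0]]]'
python3 - <<'E'
from h import *
grab('wrist','w1');print(get_state()['q'].round(2))
X=[[.4175,-.356,.087],[.4415,-.238,.038],[.569,-.352,.029]]
p=proj('w1',X);print(p)
im=cv2.imread('pics/w1.png');cv2.imwrite('pics/w1b.png',cv2.resize(im,(800,600),interpolation=cv2.INTER_CUBIC))
E
```

```text
clock: 1.65
tool_pos: [0.4829, -0.3294, 0.2504]
eef_rot: [0.988, 0.155, -0.001, 0.0]
contact_force: [0.2, -0.4, -0.9]
opening: 1.002
finger_force: 0.0
[ 0.61  0.62 -0.16  1.68  0.12  0.85 -0.86]
[[287.64097313 258.31440778]
 [202.12305055 197.62354842]
 [323.43445678 124.4925465 ]]
```

View pics/w1b.png

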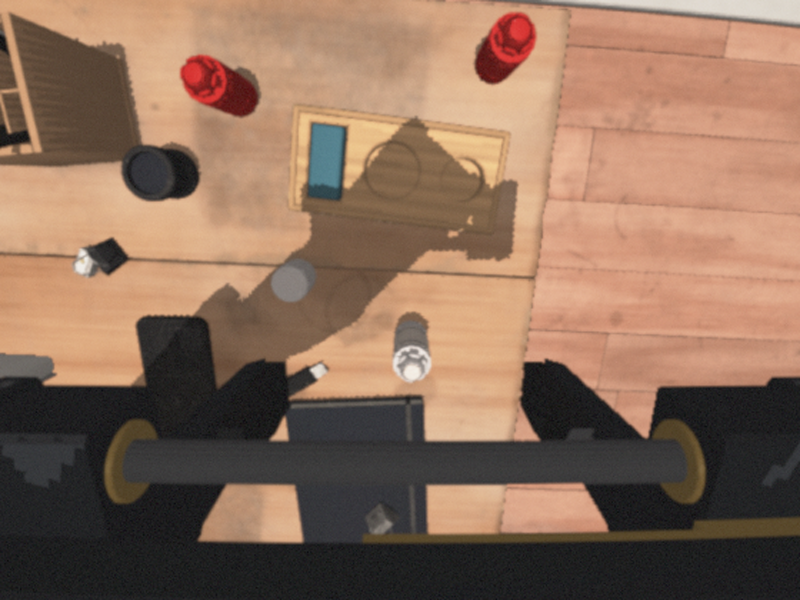

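The wrist view shows the tip at (288,260), the cap top at (205,196) and the small well at (323.5,125). That agrees with the predictions to within 1–3 px (about 1–3 mm). Now to grasp the stick.

```bash
python3 -m jog '[[[-0.0352,0.0026,0,0,0,0],[-0.0352,0.0027,0,0,0,0],[0,0,0.036,0,0,0],[0,0,0.036,0,0,0],[0,0,0.036,0,0,0],[0,0,0.036,0,0,0],[0,0,0.036,0,0,0],[0,0,0.037,0,0,0],[0,0,0,0,0,0],[0,0,0,0,0,0]]]'
python3 -m jog '[[[0,0,0,0,0,0],[0,0,0,0,0,0],[0,0,0,0,0,0],[0,0,0,0,0,0],[0,0,0,0,0,0],[0,0,0,0,0,0],[0,0,0,0,0,0],[0,0,0,0,0,0]]]' 0.02 20
```

```text
clock: 2.95
tool_pos: [0.4182, -0.3565, 0.0347]
eef_rot: [0.988, 0.154, 0.0, 0.001]
contact_force: [0.1, 0.3, 0.8]
opening: 1.002
finger_force: 0.0
clock: 3.95
tool_pos: [0.4184, -0.3555, 0.0337]
eef_rot: [0.988, 0.155, 0.0, 0.0]
contact_force: [1.2, -0.7, 0.1]
opening: 0.359
finger_force: 20.0
```

```bash
python3 -m jog '[[[0,0,-0.028,0,0,0],[0,0,-0.028,0,0,0],[0.036,0.0107,0,0,0,0],[0.036,0.0107,0,0,0,0],[0.036,0.0106,0,0,0,0],[0.036,0.0106,0,0,0,0],[0,0,0,0,0,0],[0,0,0,0,0,0],[0,0,0,0,0,0]]]'
python3 - <<'E'
from h import *
for n in('top','side','wrist'):grab(n,n+'2')
a=cv2.imread('pics/top2.png')[110:230,300:420];b=cv2.imread('pics/side2.png')[180:330,260:460]
c=cv2.imread('pics/wrist2.png')
o=np.zeros((600,800,3),np.uint8)
o[:300,:300]=cv2.resize(a,(300,300),interpolation=2);o[:300,300:700]=cv2.resize(b,(400,300),interpolation=2)
c=c[120:300,120:440];o[300:,:533]=cv2.resize(c,(533,300),interpolation=2)
cv2.imwrite('pics/m2.png',o)
E
```

```text
clock: 5.08
tool_pos: [0.5666, -0.3525, 0.0895]
eef_rot: [0.988, 0.154, -0.001, -0.0]
contact_force: [-0.4, -0.1, -1.3]
opening: 0.353
finger_force: 20.0
```

View pics/m2.png

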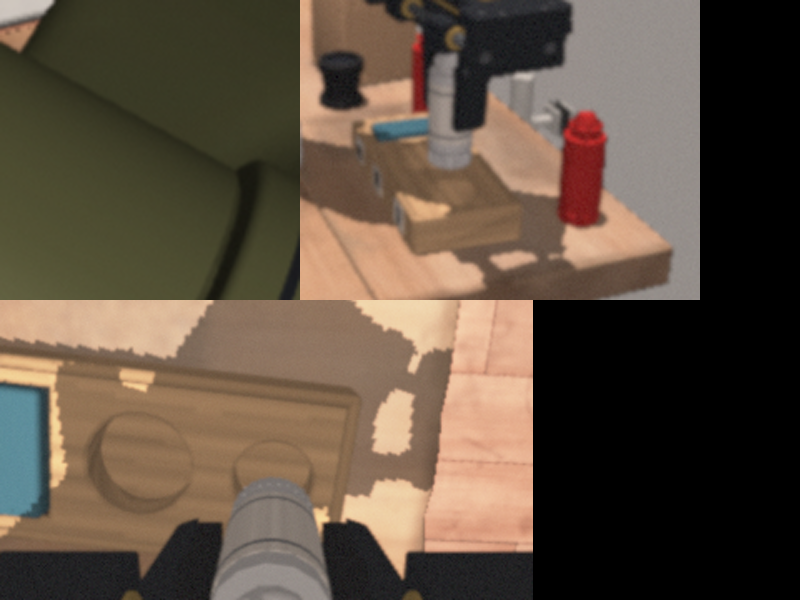

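```bash
python3 - <<'E'
from h import *
c=cv2.imread('pics/wrist2.png')[195:265,240:330]
c=cv2.convertScaleAbs(c,alpha=1.6,beta=-20)
cv2.imwrite('pics/z2.png',cv2.resize(c,None,fx=8,fy=8,interpolation=2))
E
```

```text
(no output)
```

View pics/z2.png

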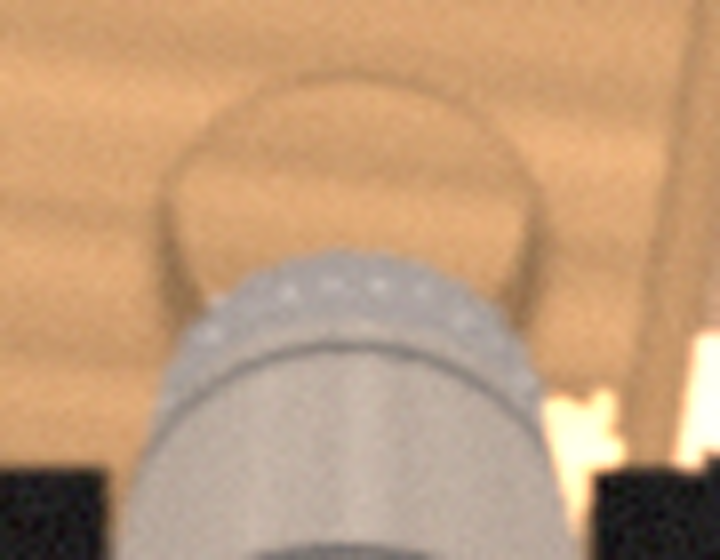

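```bash
python3 - <<'E'
from h import *
from scipy.optimize import least_squares
f=lambda P:np.array(P,float)/8+[239.5,194.5]
W=f([(350,72),(163,235),(545,232),(220,122),(490,122)]);B=f([(350,252),(225,295),(475,292),(182,350),(525,345)])
def fit(P,z,r):
    Q=np.array([atz('wrist2',p,z) for p in P])[:,:2]
    s=least_squares(lambda c:np.hypot(*(Q-c).T)-r,Q.mean(0)+[-.01,0]);return s.x,s.fun
t=get_state();print(t['tool_pos'])
for z in(.029,.03):print('well',*fit(W,z,.01775))
for z,r in((.054,.016),(.056,.016),(.058,.016),(.056,.0155)):print('base',z,*fit(B,z,r))
E
```

```text
[ 0.56756839 -0.35238722  0.08982188]
well [ 0.5690715  -0.35250767] [-6.59170430e-05 -1.23970869e-04 -1.66283823e-04  4.41937299e-05
  1.02631566e-04]
well [ 0.56928582 -0.35243609] [-3.89776407e-05 -1.93124405e-04 -2.34108788e-04  4.11216781e-05
  9.85021249e-05]
base 0.054 [ 0.56247616 -0.35450475] [-2.57622482e-05  1.29455533e-04 -7.52097095e-05 -8.97147883e-05
  5.81605284e-05]
base 0.056 [ 0.56305993 -0.35431524] [ 2.95696200e-05  1.31503473e-04 -6.95121872e-05 -1.50067750e-04
 -4.90765253e-06]
base 0.058 [ 0.5636444  -0.35412547] [ 8.41619416e-05  1.34278946e-04 -6.30805899e-05 -2.08254862e-04
 -6.57762590e-05]
base 0.056 [ 0.56368424 -0.35410409] [-1.29470444e-04  1.23771454e-04 -8.12361317e-05  3.10553760e-05
  1.79455837e-04]
```

```bash
python3 - <<'E'
from h import *
im=cv2.imread('pics/side2.png').astype(float)
sat=(im[:,:,2]-im[:,:,0]); 
for v in range(212,264,4):
    r=sat[v-1:v+2,310:350].mean(0); print(v,r.round().astype(int)[6:38].tolist())
a=np.linspace(0,2*np.pi,120)
for z in np.linspace(.056,.125,6):
    C=np.c_[.5632+.016*np.cos(a),-.3543+.016*np.sin(a),0*a+z];p=proj('side2',C);print(z.round(3),'L',p[:,0].min().round(1),'R',p[:,0].max().round(1),'v',p[:,1].mean().round(1),'vmax',p[:,1].max().round(1))
E
```

```text
212 [69, 79, 87, 87, 78, 50, 17, 1, 1, 4, 7, 8, 8, 10, 9, 9, 8, 9, 9, 9, 9, 7, 4, 0, -4, -4, -3, -1, -3, -2, -2, -4]
216 [71, 82, 91, 90, 77, 49, 16, 2, 5, 7, 7, 9, 7, 8, 7, 10, 9, 9, 9, 8, 8, 4, 1, -2, -2, -2, -1, -3, -2, -1, -5, -4]
220 [73, 84, 91, 93, 86, 61, 25, 6, 9, 11, 10, 10, 10, 8, 9, 9, 9, 10, 9, 8, 8, 5, 0, -2, -3, -4, -1, -1, -3, -3, -4, -3]
224 [78, 82, 92, 91, 84, 59, 24, 7, 10, 13, 15, 16, 17, 18, 18, 18, 18, 17, 18, 17, 13, 7, 2, -2, -3, -2, -4, -3, -4, -3, -2, -1]
228 [77, 83, 89, 92, 84, 62, 26, 11, 14, 16, 18, 17, 17, 16, 17, 17, 17, 17, 16, 16, 10, 8, -1, -2, -4, -4, -3, -4, -4, -6, -2, -2]
232 [73, 78, 90, 90, 89, 80, 59, 29, 19, 17, 17, 19, 18, 20, 20, 20, 21, 21, 21, 18, 12, 5, -2, -2, -3, -2, -3, -1, -4, -2, -1, -3]
236 [79, 84, 87, 87, 86, 85, 79, 65, 40, 24, 19, 19, 19, 21, 20, 20, 20, 20, 19, 16, 12, 5, -1, -3, -2, -4, -3, 0, -3, -2, -3, -3]
240 [-18, -22, -24, -29, -30, -33, -32, -21, -3, 13, 17, 20, 20, 20, 21, 21, 22, 20, 19, 16, 9, 3, -1, -2, -4, -4, -3, -2, -3, -3, -3, -4]
244 [-52, -51, -53, -51, -50, -50, -45, -29, -4, 11, 16, 18, 19, 21, 21, 21, 21, 20, 19, 17, 13, 7, 4, 1, 4, 2, 5, 4, 4, 10, 17, 30]
248 [21, 25, 30, 35, 38, 37, 38, 32, 22, 16, 15, 15, 15, 15, 15, 16, 16, 17, 17, 16, 18, 17, 16, 16, 17, 16, 15, 14, 16, 26, 44, 57]
252 [55, 58, 58, 58, 53, 52, 49, 39, 24, 13, 10, 10, 11, 14, 14, 15, 17, 16, 16, 16, 16, 17, 17, 17, 17, 15, 14, 14, 16, 32, 53, 65]
256 [51, 52, 54, 56, 59, 59, 54, 42, 24, 13, 8, 8, 9, 8, 8, 9, 8, 9, 8, 9, 9, 8, 10, 9, 9, 8, 8, 8, 14, 30, 54, 67]
260 [55, 55, 53, 53, 54, 53, 54, 48, 33, 21, 15, 11, 9, 10, 9, 9, 10, 9, 9, 10, 10, 9, 10, 9, 9, 9, 10, 12, 17, 29, 43, 48]
0.056 L 322.0 R 344.2 v 259.0 vmax 264.0
0.07 L 322.2 R 344.5 v 250.4 vmax 255.3
0.084 L 322.3 R 344.8 v 241.6 vmax 246.3
0.097 L 322.4 R 345.1 v 232.7 vmax 237.3
0.111 L 322.6 R 345.4 v 223.7 vmax 228.1
0.125 L 322.7 R 345.7 v 214.6 vmax 218.8
```

Wrist circle fits put the well at (.569,-.3525) and the stick base about 4–6 mm short in x; the side view says 3 mm. I'll go partway and lower to just above the rim, where the error in height no longer matters.

```bash
python3 -m jog '[[[0.0045,0,0,0,0,0],[0,0,0.011,0,0,0],[0,0,0.011,0,0,0],[0,0,0,0,0,0],[0,0,0,0,0,0],[0,0,0,0,0,0]]]'
python3 - <<'E'
from h import *
grab('wrist','w3');grab('side','side3')
c=cv2.imread('pics/w3.png')[195:265,240:330]
c=cv2.convertScaleAbs(c,alpha=1.6,beta=-20)
b=cv2.imread('pics/side3.png')[230:300,290:380]
b=cv2.convertScaleAbs(b,alpha=1.6,beta=-20)
o=np.vstack([cv2.resize(c,None,fx=6,fy=6,interpolation=2)[:300],cv2.resize(b,None,fx=6,fy=6,interpolation=2)[:300]])
cv2.imwrite('pics/z3.png',o)
E
```

```text
clock: 5.98
tool_pos: [0.573, -0.3508, 0.0681]
eef_rot: [0.988, 0.155, 0.0, 0.0]
contact_force: [-0.8, -0.4, -1.2]
opening: 0.354
finger_force: 20.0
```

View pics/z3.png

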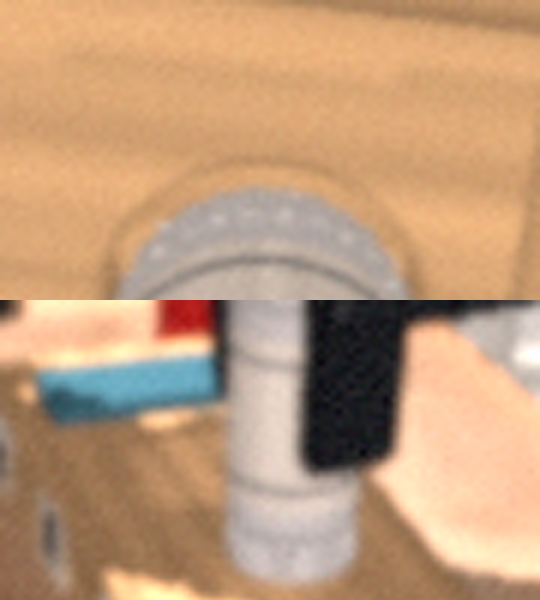

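```bash
python3 - <<'E'
from h import *
from scipy.optimize import least_squares
f=lambda P:np.array(P,float)/6+[239.5,194.5]
W=f([(262,160),(120,245),(170,192),(412,260),(352,182)]);B=f([(262,187),(170,228),(130,275),(355,224),(400,278)])
def fit(P,z,r):
    Q=np.array([atz('w3',p,z) for p in P])[:,:2]
    s=least_squares(lambda c:np.hypot(*(Q-c).T)-r,Q.mean(0)+[-.01,0]);return s.x.round(4),s.fun.round(4)
print('well',*fit(W,.029,.01775))
for z,r in((.0325,.016),(.0345,.016),(.0365,.016)):print('base',z,*fit(B,z,r))
b=cv2.imread('pics/side3.png').astype(int);s=b[:,:,2]-b[:,:,0]
for v in(312-0,316,318,320):pass
for v in(266,270,274):print(v,s[v-1:v+2,322:354].mean(0).round().astype(int).tolist())
a=np.linspace(0,6.28,100)
for z in(.0345,.044):
  p=proj('side3',np.c_[.569+.016*np.cos(a),-.3525+.016*np.sin(a),0*a+z]);print(p.min(0),p.max(0))
p=proj('side3',np.c_[.569+.01775*np.cos(a),-.3525+.01775*np.sin(a),0*a+.029]);print('wellpred',p.min(0),p.max(0),'obs 324.3-348.2, 270.9-281.6')
E
```

```text
well [ 0.5687 -0.3525] [ 0.0001  0.     -0.0003 -0.0003  0.0003]
base 0.0325 [ 0.568  -0.3528] [ 0.0005 -0.0004 -0.     -0.0003 -0.0001]
base 0.0345 [ 0.5686 -0.3526] [ 0.0006 -0.0003 -0.0001 -0.0003 -0.0001]
base 0.0365 [ 0.5692 -0.3524] [ 0.0006 -0.0003 -0.0002 -0.0003 -0.0002]
266 [45, 44, 45, 45, 42, 31, 18, 11, 9, 10, 10, 11, 13, 14, 13, 12, 15, 13, 13, 14, 13, 12, 12, 11, 10, 9, 16, 29, 43, 49, 49, 47]
270 [47, 47, 46, 46, 40, 29, 19, 11, 10, 8, 10, 9, 9, 8, 8, 9, 9, 8, 8, 9, 9, 10, 9, 9, 11, 10, 15, 27, 39, 48, 48, 50]
274 [46, 49, 49, 52, 52, 49, 42, 30, 22, 17, 15, 13, 12, 11, 11, 10, 11, 11, 11, 12, 10, 11, 12, 16, 18, 23, 32, 40, 45, 47, 48, 47]
[325.54672721 266.42864102] [347.4326492  276.66065221]
[325.67024601 260.73375161] [347.66696176 270.79305917]
wellpred [324.28399617 269.15716621] [348.49374649 280.61745249] obs 324.3-348.2, 270.9-281.6
```

The wrist view says the stick is concentric with the well; the side view says it is about 2.3 mm too far in +x. Backing off 1.1 mm in x stays within the 1.75 mm clearance either way. Then lower gently.

```bash
python3 -m jog '[[[-0.0011,0,0,0,0,0],[0,0,0.003,0,0,0],[0,0,0.003,0,0,0],[0,0,0.003,0,0,0],[0,0,0.003,0,0,0],[0,0,0,0,0,0],[0,0,0,0,0,0]]]'
```

```text
clock: 6.95
tool_pos: [0.5718, -0.3509, 0.0558]
eef_rot: [0.988, 0.155, 0.0, 0.0]
contact_force: [-0.1, -0.1, -0.7]
opening: 0.357
finger_force: 20.0
```

No force, and the base is about 7 mm below the rim, so it has entered the well. Continuing down.

```bash
python3 -m jog '[[[0,0,0.003,0,0,0],[0,0,0.003,0,0,0],[0,0,0.003,0,0,0],[0,0,0.003,0,0,0],[0,0,0.002,0,0,0],[0,0,0.001,0,0,0],[0,0,0,0,0,0],[0,0,0,0,0,0]]]'
```

```text
clock: 7.95
tool_pos: [0.5718, -0.3509, 0.0417]
eef_rot: [0.988, 0.155, 0.0, 0.0]
contact_force: [-0.8, 0.5, 5.3]
opening: 0.351
finger_force: 20.0
```

Floor contact of 5 N at the expected height. Release, raise and look.

```bash
python3 -m jog '[[[0,0,0.0005,0,0,0],[0,0,0,0,0,0],[0,0,0,0,0,0],[0,0,0,0,0,0]]]' 0.06
python3 -m jog '[[[0,0,-0.02,0,0,0],[0,0,-0.03,0,0,0],[0,0,-0.04,0,0,0],[0,0,-0.04,0,0,0],[0,0,-0.04,0,0,0],[-0.045,-0.02,0,0,0,0],[-0.045,-0.02,0,0,0,0],[0,0,0,0,0,0],[0,0,0,0,0,0]]]' 0.06
python3 - <<'E'
from h import *
grab('wrist','w4');grab('side','side4');grab('top','top4')
p=proj('w4',[[.569,-.3525,.095],[.4425,-.236,.038]]);print(p);q=proj('side4',[[.569,-.3525,.095],[.569,-.3525,.078]]);print(q)
def crop(n,c,s,w,h):
    im=cv2.imread(f'pics/{n}.png');x,y=int(round(c[0]))-w//2,int(round(c[1]))-h//2
    print(n,x,y);return cv2.resize(im[y:y+h,x:x+w],None,fx=s,fy=s,interpolation=2)
o=np.zeros((600,800,3),np.uint8)
for i,(n,c) in enumerate((('w4',p[0]),('w4',p[1]),('side4',q[1]),('top4',(356,170)))):
    k=crop(n,c,5,80,60);o[(i//2)*300:(i//2)*300+k.shape[0],(i%2)*400:(i%2)*400+k.shape[1]]=k
cv2.imwrite('pics/m4.png',o)
E
```

```text
clock: 8.45
tool_pos: [0.5717, -0.3509, 0.0401]
eef_rot: [0.988, 0.155, -0.0, 0.0]
contact_force: [-0.1, 0.5, 0.2]
opening: 0.679
finger_force: 0.0
clock: 9.57
tool_pos: [0.4751, -0.3407, 0.2117]
eef_rot: [0.988, 0.155, 0.001, 0.001]
contact_force: [0.3, -0.2, 0.2]
opening: 0.678
finger_force: 0.0
[[330.50104345 110.69780643]
 [182.83602403 195.14379388]]
[[337.60491253 233.59806618]
 [337.29107404 244.48149695]]
w4 291 81
w4 143 165
side4 297 214
top4 316 140
```

View pics/m4.png

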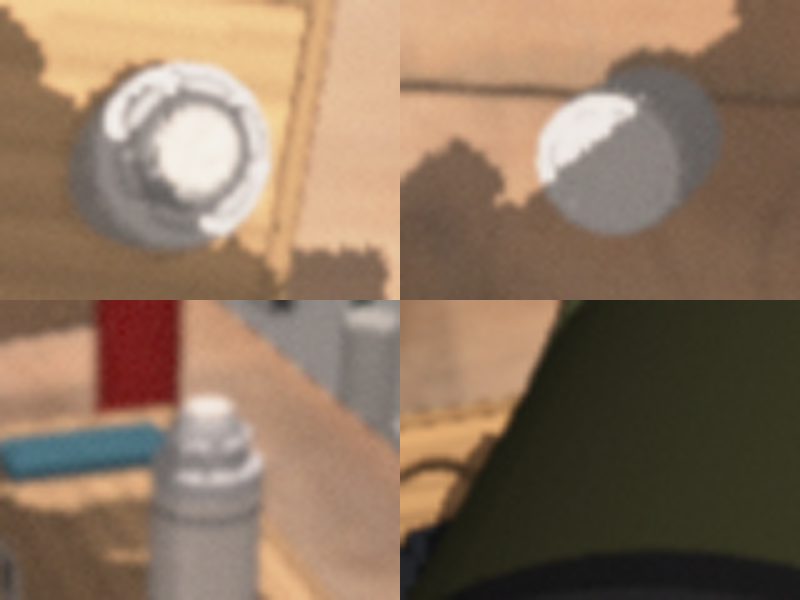

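The stick stands upright in its well: tip at wrist (330.5,110.9) against a predicted (330.5,110.7). Cap top is at wrist (184.4,197.3). Next, the cap position.

```bash
python3 - <<'E'
from h import *
print(atz('w4',(184.4,197.3),.038),atz('w1',(204.6,195.5),.038),atz('side0',(249.9,241),.038),atz('top0',(292.2,244.1),.038))
print(tri(('w4',(184.4,197.3)),('side0',(249.9,241)),('top0',(292.2,244.1))))
print(get_state()['tool_pos'])
E
```

```text
[ 0.44065094 -0.23818075  0.038     ] [ 0.44504698 -0.24029112  0.038     ] [ 0.44183093 -0.24131993  0.038     ] [ 0.44147997 -0.23798496  0.038     ]
(array([ 0.44124807, -0.23804116,  0.03690557]), [np.float64(0.0009035757255558647), np.float64(0.0006189684870354437), np.float64(0.00035600727141101636)])
[ 0.47558755 -0.3402956   0.21069928]
```

```bash
python3 -m jog '[[[-0.0005,-0.036,0,0,0,0],[-0.0005,-0.036,0,0,0,0],[-0.0003,-0.0356,0,0,0,0],[0,0,0.036,0,0,0],[0,0,0.036,0,0,0],[0,0,0.036,0,0,0],[0,0,0.036,0,0,0],[0,0,0.036,0,0,0],[0,0,0.02,0,0,0],[0,0,0,0,0,0],[0,0,0,0,0,0]]]'
python3 -m jog '[[[0,0,0,0,0,0],[0,0,0,0,0,0],[0,0,0,0,0,0],[0,0,0,0,0,0],[0,0,0,0,0,0],[0,0,0,0,0,0]]]' 0.02 30
```

```text
clock: 11.1
tool_pos: [0.4407, -0.2384, 0.0107]
eef_rot: [0.988, 0.155, 0.001, 0.0]
contact_force: [0.0, -0.2, -0.5]
opening: 0.677
finger_force: 0.0
clock: 11.85
tool_pos: [0.4399, -0.2384, 0.0106]
eef_rot: [0.988, 0.155, 0.0, 0.0]
contact_force: [-0.2, 0.2, 6.5]
opening: 0.35
finger_force: 30.0
```

```bash
python3 -m jog '[[[0,0,-0.035,0,0,0],[0,0,-0.04,0,0,0],[0,0,-0.04,0,0,0],[0.0222,0.0367,0,0,0,0],[0.0222,0.0367,0,0,0,0],[0.0221,0.0366,0,0,0,0],[0.0221,0.0366,0,0,0,0],[0,0,0,0,0,0],[0,0,0,0,0,0],[0,0,0,0,0,0]]]'
python3 - <<'E'
from h import *
grab('wrist','w5');grab('side','side5')
print(get_state()['tool_pos'])
p=proj('w5',[[.569,-.3525,.095]])[0];print(p)
o=np.zeros((600,800,3),np.uint8)
c=cv2.imread('pics/w5.png')[170:290,210:370];b=cv2.imread('pics/side5.png')[190:265,290:390]
o[:450,:400]=0
o[:300,:400]=cv2.resize(c,(400,300),interpolation=2)
o[300:,:]=0;o[300:,:400]=cv2.resize(b,(400,300),interpolation=2)
cv2.imwrite('pics/m5.png',cv2.resize(o[:,:400],None,fx=1,fy=1))
E
```

```text
clock: 13.1
tool_pos: [0.5678, -0.3496, 0.125]
eef_rot: [0.988, 0.155, -0.001, -0.001]
contact_force: [-0.5, 0.3, 0.0]
opening: 0.354
finger_force: 30.0
[ 0.56822175 -0.34998464  0.12530819]
[288.01630319 244.63105479]
```

View pics/m5.png

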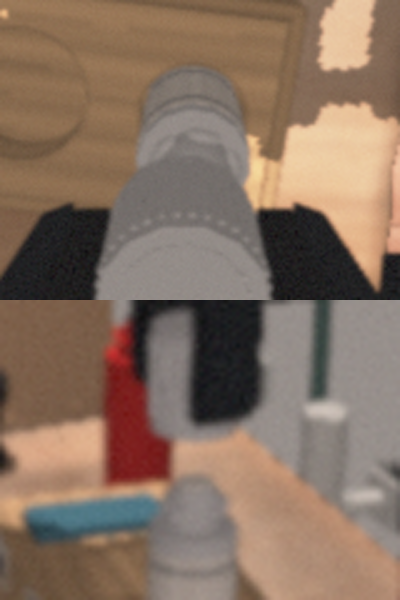

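The views show the stick seated (side shoulder centre about u 338) with the cap held above it (cap centre about u 338). The two are aligned in x to within half a millimetre, and in the wrist view their axes coincide laterally. Lower with force checks.

```bash
python3 -m jog '[[[0,0,0.008,0,0,0],[0,0,0.008,0,0,0],[0,0,0.004,0,0,0],[0,0,0.003,0,0,0],[0,0,0.002,0,0,0],[0,0,0,0,0,0],[0,0,0,0,0,0]]]' - 60
```

```text
clock: 14.08
tool_pos: [0.569, -0.3509, 0.1004]
eef_rot: [0.988, 0.155, 0.0, 0.0]
contact_force: [0.8, -0.1, 0.3]
opening: 0.343
finger_force: 60.0
```

```bash
python3 -m jog '[[[0,0,0.001,0,0,0],[0,0,0.001,0,0,0],[0,0,0.001,0,0,0],[0,0,0.001,0,0,0],[0,0,0,0,0,0],[0,0,0,0,0,0]]]'
```

```text
clock: 14.82
tool_pos: [0.569, -0.3511, 0.0965]
eef_rot: [0.988, 0.155, 0.0, 0.0]
contact_force: [-1.2, -1.0, 3.3]
opening: 0.349
finger_force: 60.0
```

Mouth at about 86 mm, which is on the bumps as expected, with little lateral force. Pressing.

```bash
python3 -m jog '[[[0,0,0.001,0,0,0],[0,0,0.001,0,0,0],[0,0,0,0,0,0],[0,0,0,0,0,0]]]'; python3 -m jog '[[[0,0,0.001,0,0,0],[0,0,0.001,0,0,0],[0,0,0,0,0,0],[0,0,0,0,0,0]]]'; python3 -m jog '[[[0,0,0.001,0,0,0],[0,0,0.001,0,0,0],[0,0,0,0,0,0],[0,0,0,0,0,0]]]'
```

```text
clock: 15.32
tool_pos: [0.5693, -0.3517, 0.0957]
eef_rot: [0.988, 0.155, 0.001, 0.001]
contact_force: [-1.1, -0.8, 10.2]
opening: 0.347
finger_force: 60.0
clock: 15.82
tool_pos: [0.5698, -0.3518, 0.0943]
eef_rot: [0.988, 0.155, 0.001, 0.001]
contact_force: [-2.1, 0.1, 11.0]
opening: 0.35
finger_force: 60.0
clock: 16.32
tool_pos: [0.5686, -0.3503, 0.0897]
eef_rot: [0.988, 0.155, -0.0, -0.0]
contact_force: [0.5, 0.4, -1.0]
opening: 0.348
finger_force: 60.0
```

Force rose to about 11 N, then dropped to zero: that's the click. Press until home.

```bash
python3 -m jog '[[[0,0,0.001,0,0,0],[0,0,0.001,0,0,0],[0,0,0,0,0,0],[0,0,0,0,0,0]]]'; python3 -m jog '[[[0,0,0.001,0,0,0],[0,0,0.001,0,0,0],[0,0,0,0,0,0],[0,0,0,0,0,0]]]'
```

```text
clock: 16.82
tool_pos: [0.5691, -0.3516, 0.0888]
eef_rot: [0.988, 0.155, 0.0, 0.001]
contact_force: [-1.4, -2.4, 5.3]
opening: 0.346
finger_force: 60.0
clock: 17.32
tool_pos: [0.5694, -0.3519, 0.0886]
eef_rot: [0.988, 0.154, 0.001, 0.001]
contact_force: [-3.2, -1.8, 15.1]
opening: 0.346
finger_force: 60.0
```

The force climbs again exactly at the predicted home height (TCP 88.6 mm). Press a little more, hold, check it is steady, and hand in.

```bash
python3 -m jog '[[[0,0,0.001,0,0,0],[0,0,0.0005,0,0,0],[0,0,0,0,0,0],[0,0,0,0,0,0],[0,0,0,0,0,0],[0,0,0,0,0,0],[0,0,0,0,0,0],[0,0,0,0,0,0]]]'; python3 - <<'E'
from h import *
s=get_state();print(s['tool_pos'],s['contact_force'])
if s['contact_force'][2]>12 and abs(s['tool_pos'][2]-.0886)<.0012: print(finish_job())
E
```

```text
clock: 18.32
tool_pos: [0.5697, -0.352, 0.0886]
eef_rot: [0.988, 0.154, 0.001, 0.002]
contact_force: [-5.5, 1.0, 24.3]
opening: 0.349
finger_force: 60.0
[ 0.56965751 -0.35204809  0.08860008] [-5.54420748  0.99930921 24.33720056]
the job is handed in; nothing more can be done
None
```

The white glue stick stands at the bottom of its own well, the cap clicked on and reached its home height, and I handed the job in at about 18 s with the fingers still pressing down at about 24 N; the hand-in returned no verdict.

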